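# Slide the loaded sample board out over the light window and hold it

## Task

Take the tall slender vial off the freely turning carousel and stand it upright in the raised collar on the white board while the board is still drawn back on its stand. Then slide the board outward by its knob until the vial stands wholly over the round window of the light box: by then the board would tip off the stand, so keep hold of the knob, keep the board lying flat all the way, and finish while still holding it there. Leave the squat jar upright on the carousel and the reagent bottle and test tube rack where they are.

Things in the scene. Friction and masses are not known exactly. Their poses are not given: they have to be found in the camera images.
- vial_mid (a point): centre (half-way up, on the axis) of the loose tall amber glass vial with a black cap: 80 mm high, straight body 30 mm in diameter up to 56 mm from its foot, narrower neck and 25 mm wide cap above; about 80 g; stands upright on the carousel. z axis is up the vial.
- jar_mid (a point): centre of the squat amber jar with a black cap, 46 mm diameter, 46 mm high, also standing on the carousel about 100 mm from the vial; to be left upright on the carousel.
- turntable: fixed foot of the carousel, origin at the centre of its underside on the bench. On it a plain white disc of 176 mm diameter turns about the vertical axis almost without resistance; the top of the disc is 26 mm above the bench.
- board: loose flat white plastic board 300 x 110 x 12 mm, about 0.33 kg, lying on the stand between two side rails. Origin at the centre of its underside; x axis along its length, pointing outward (towards the light box), z up. At its outer end is the collar, at its inner end the knob. With the vial on it, it tips once more than about 120 to 140 mm of it overhangs the stand's outer edge; about 165 to 200 mm must overhang in the end.
- collar (a point): centre of the raised ring on the board that takes the vial's foot, at the level of the board's upper surface, on the board's centre line 35 mm from its outer end. Ring inner diameter 36 mm, outer 48 mm, 8 mm high. Standing in it, the vial's centre is 40 mm above this point.
- knob (a point): centre of the upright cylindrical knob fixed on the board, 24 mm in diameter and 40 mm high above the board's upper surface (this point is 20 mm above that surface), on the centre line 18 mm from the board's inner end.
- stand: fixed plywood stand 300 mm long, 141 mm wide; its upper surface, on which the board slides, is 80 mm above the bench, with two side rails rising 12 mm above that surface and leaving 1.5 mm on either side of the board. Origin on the bench beneath the middle of its outer edge; x axis points outward along the slide direction (the stand extends 300 mm to -x), z up.
- lightbox: fixed grey light box 90 x 160 x 40 mm (160 across the slide direction) on the bench beyond the stand's outer edge, under the path of the overhanging board (40 mm below its underside); origin at the centre of its underside.
- window (a point): centre of the round white window, 54 mm in diameter, on top of the light box, 42 mm above the bench: the mark. A thin white line through it runs across the whole top of the box, so its ends stay in sight on both sides of the board. It lies on the stand's centre line, 130 to 165 mm out from the stand's outer edge.
- reagent_mid (a point): centre of a loose reagent bottle, 52 mm diameter, 110 mm high, standing on the bench; leave it.
- rack_mid (a point): middle of a loose white test tube rack, 70 x 200 mm, tubes up to 118 mm high, on the bench; leave it.
Things that resemble listed ones, but are neither listed nor needed, are in the scene too. Leave any blue or yellow look-alike of the part that bears vial_mid alone.

How it is judged (in metres and radians):
On the way:
1. the vial stands upright in the collar, let go, with the board flat on the stand and still drawn back (collar at least 60 mm short of the window) (horizontal distance between vial_mid and collar below 0.007 m and angle between vial_mid's own z axis and vertical below 0.1 rad and z of vial_mid in the frame of board between 0.048 and 0.056 m and angle between board's own z axis and vertical below 0.035 rad and z of board in the frame of stand between 0.077 and 0.084 m and contact force between the fingers and vial below 0.1 N and horizontal distance between collar and window above 0.06 m), for 0.3 s.
At the end, for the whole second after the job is handed in: Vial upright in the collar (within 7 mm, 0.1 rad) and within 12 mm of the window's centre from above; board still, flat on the stand (tilt under 0.035 rad, 77-84 mm up), clear of the light box, held at the knob (over 1 N, within 60 mm); jar upright on carousel; bottle, rack moved under 30 mm (horizontal distance between vial_mid and collar below 0.007 m and angle between vial_mid's own z axis and vertical below 0.1 rad and z of vial_mid in the frame of board between 0.048 and 0.056 m and angle between board's own z axis and vertical below 0.035 rad and z of board in the frame of stand between 0.077 and 0.084 m and horizontal distance between vial_mid and window below 0.012 m and contact force between the fingers and board above 1 N and distance between the grasp point and knob below 0.06 m and contact force between board and lightbox below 0.05 N and contact force between the fingers and vial below 0.1 N and linear speed of board below 0.01 m/s and angle between jar_mid's own z axis and vertical below 0.15 rad and horizontal distance between jar_mid and turntable below 0.088 m and height (world z) of jar_mid above 0.04 m and distance of each of reagent_mid, rack_mid from where it was at the start of the episode below 0.03 m); the arm keeps its last pose, push and grip.
It fails at once if the board tips (over 0.12 rad) (angle between board's own z axis and vertical above 0.12 rad).
It fails at once if the vial is knocked over (tilt over 0.7 rad) (angle between vial_mid's own z axis and vertical above 0.7 rad).
It fails at once if the jar is knocked over (tilt over 0.6 rad) (angle between jar_mid's own z axis and vertical above 0.6 rad).
It fails at once if the bottle or the rack is pushed away (30 mm or more) (distance of any of reagent_mid, rack_mid from where it was at the start of the episode above 0.03 m).
It also fails if it takes over 58 s, if anything falls off the work surface, if the arm or the gripper's body presses on something with over 40 N, if the wrist force passes 120 N, or if a joint passes its speed limit or range.

## Robot

A 6-joint arm with a two-finger parallel gripper is mounted at the origin on the work surface. World frame = base frame: x ahead of the robot, y to its left, z up, the work surface at z = 0. Lengths are in mm, angles in rad, forces in N, time in s.
With the tool pointing down it reaches from about 350 to 975 mm from the base axis. Payload 7.1 kg.
Tool frame: the origin (TCP) lies on the front face of the gripper's body, between the roots of the fingers; the fingertips stand 80 mm ahead of it and the grasp point (between the pads) lies 61 mm ahead of it (env.tips_ahead is the distance from the TCP to the fingertips, in mm); z points along the fingers, y is the line along which they close (so a half turn about z gives the same grasp; the last joint's range is limited). The gripper opens to 88 mm and grips with 3 to 60 N. Pads are 20 mm wide; open, the fingers measure 115 mm over their backs; the gripper's body (75 mm by 178 mm) begins 61 mm behind the grasp point.
Start: joints at [-1.14, 0.423, 1.63, -0, 1.089, -0.019], TCP at [271.755, -562.809, 302.675] pointing down, gripper open.
Joint ranges: [-3, 3], [-0.9, 2.11], [0.09, 2.58], [-1.31, 4.45], [0.11, 2.69], [-2.54, 2.54]. Speed limits (rad/s): [2.39, 2.39, 3.01, 3.14, 3.14, 3.14].

## Interface

Orientations are given as a unit quaternion [x, y, z, w].
In Python, from station import env, set_gripper, viewer, workorder gives the robot as it stands. Calls block until the motion is done:
- env.reach(position, orientation): joint-space move of the TCP to a pose.
- env.move_l(position, rot=None, rate=150, f_stop=None): straight line of the TCP; rot=None keeps the orientation; rate is the mean speed in mm/s. With f_stop (N) it stops when the force on the tool has changed by that much, and returns True; else False.
- env.move_joints(angles): joint-space move.
- set_gripper(opening): finger opening in mm; the grip force is fixed at half the most; returns when the fingers have stopped.
- env.hold(seconds).
- env.ik(position, orientation): joint angles nearest the present ones, or None.
- env.read_state(): the state.
- viewer.camera(name): name is "scene" or "side" or "wrist"; returns the picture (400x640x3 uint8, blue, green, red); there is no depth.
- viewer.camera_params(name): a dict with "fx", "fy", "cx", "cy" (pixels), "pose" (4x4, takes a point from camera to world coordinates); the wrist camera has in their place "tool_from_camera" (4x4, takes a point from camera to tool coordinates, whose origin is the TCP and whose axes are the flange's). Camera axes: x right, y up, looking along -z (the intrinsics and any distortion apply to the point x, -y, -z); pixel columns grow to the right and rows downward; lengths in mm; the calibration is good to about 2 mm. A picture is of the moment at which its call begins: read the wrist's pose just before it. camera_params takes no time and is no camera call.
A pose or a line that the arm cannot do raises env.IKError and nothing moves.
- workorder.sign_off(): hands the job in; it is judged then, once.
The state is a dict: "time_s": time; "qpos": joint angles; "dq": joint speeds; "tau": joint torques, N m; "tool_pos": TCP position; "orientation": TCP orientation; "force": force on the tool from outside, world axes, zero at the start; "wrist_torque": the same for the moment, N m; "width": finger opening in mm; "grip_force": force on a finger pad.
Only numpy, scipy, OpenCV 4.12 (cv2) and the standard library are available. Lean on these libraries where they do the work, as an engineer would, in place of code of your own. Each camera call takes 0.05 s, during which the arm holds its last target. There are 200 camera calls.

## Working session

There is one attempt and no reset: what is moved stays moved. The work goes in short steps, each a Python script; the robot and the scene stay as the last script left them, time stands still between calls to the robot, and variables do not carry over. Pictures are saved under pics/ and viewed, at most 11 in all, crops included, and the job is handed in when it is done.

```bash
ls; mkdir -p pics; python3 - <<'E'
from station import env,viewer
import cv2,numpy as np
for n in ["scene","side"]:
    cv2.imwrite(f"pics/{n}0.png",viewer.camera(n))
    p=viewer.camera_params(n);print(n,{k:(np.round(v,3).tolist() if k!='x' else v) for k,v in p.items()})
p=viewer.camera_params("wrist");print({k:np.round(v,3).tolist() for k,v in p.items()})
s=env.read_state();print(s)
E
```

```text
pics
scene {'fx': 377.014, 'fy': 377.014, 'cx': 314.205, 'cy': 199.808, 'pose': [[0.601, -0.442, 0.666, 1299.246], [0.799, 0.351, -0.488, -604.026], [-0.017, 0.825, 0.564, 699.007], [0.0, 0.0, 0.0, 1.0]]}
side {'fx': 437.015, 'fy': 437.015, 'cx': 313.346, 'cy': 199.839, 'pose': [[-0.897, 0.338, -0.285, 262.132], [-0.442, -0.681, 0.583, 586.11], [0.003, 0.649, 0.761, 951.112], [0.0, 0.0, 0.0, 1.0]]}
{'fx': 331.17, 'fy': 331.17, 'cx': 325.69, 'cy': 203.02, 'tool_from_camera': [[0.001, 0.966, 0.26, 71.74], [1.0, -0.001, 0.001, 1.228], [0.001, 0.26, -0.966, -81.839], [0.0, 0.0, 0.0, 1.0]]}
{'time_s': 0.1, 'qpos': array([-1.13998324e+00,  4.23767674e-01,  1.63060268e+00,  1.02698664e-06,
        1.08859164e+00, -1.89586945e-02]), 'dq': array([ 0.00047791, -0.00126154, -0.00251374, -0.00031779,  0.000467  ,
       -0.00215167]), 'tau': array([-1.35926541e-03, -5.45622861e+01, -2.74326146e+01,  6.45035715e-02,
        1.88398099e-02, -3.68211965e-05]), 'tool_pos': array([ 271.6094834 , -562.46621514,  301.98160382]), 'orientation': array([ 9.74819384e-01,  2.22994842e-01, -1.39552758e-04, -6.70297785e-04]), 'force': array([-0.2164039 ,  0.11285251,  0.76963602]), 'wrist_torque': array([ 0.0053974 ,  0.01763198, -0.0191444 ]), 'grip_force': 0.0, 'width': 87.38777844075022}
```

View pics/scene0.png

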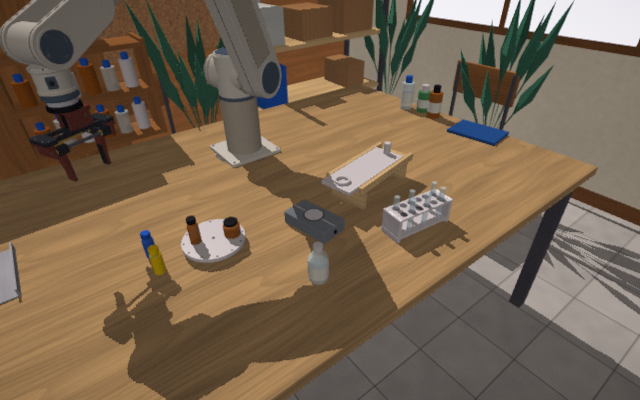

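View pics/side0.png

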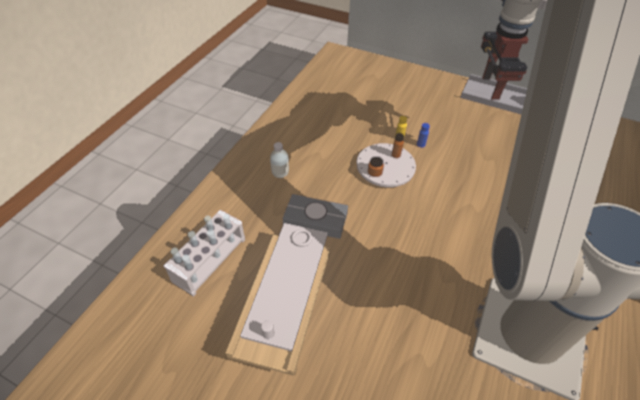

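The scene view shows the carousel disc at (213,240), vial (194,231), jar (231,228), window (314,214), collar (343,181) and knob (387,148). In the side view the vial is at (398,147), the jar (376,166), window (316,211), collar (301,238) and knob (267,328). Blue and yellow look-alikes stand beyond the carousel.

```bash
cat > h.py <<'E'
from station import env,set_gripper,viewer,workorder
import cv2,numpy as np
from scipy.spatial.transform import Rotation as R
def down(yaw):  # tool y axis at world angle yaw (closing direction), z down
    y=np.array([np.cos(yaw),np.sin(yaw),0]);z=np.array([0,0,-1.]);x=np.cross(y,z)
    return R.from_matrix(np.c_[x,y,z]).as_quat()
def campose(n):
    p=viewer.camera_params(n)
    if n!="wrist":return p,np.array(p["pose"])
    s=env.read_state();T=np.eye(4);T[:3,:3]=R.from_quat(s["orientation"]).as_matrix();T[:3,3]=s["tool_pos"]
    return p,T@np.array(p["tool_from_camera"])
def ray(pc,u,v):
    p,T=pc;d=T[:3,:3]@np.array([(u-p["cx"])/p["fx"],-(v-p["cy"])/p["fy"],-1])
    return T[:3,3],d
def onz(pc,u,v,z):
    o,d=ray(pc,u,v);return o+d*(z-o[2])/d[2]
def proj(pc,P):
    p,T=pc;c=np.linalg.inv(T)@np.r_[P,1];return p["fx"]*c[0]/-c[2]+p["cx"],p["fy"]*c[1]/c[2]+p["cy"]
def snap(n,f):
    pc=campose(n);im=viewer.camera(n);cv2.imwrite(f"pics/{f}.png",im);return pc,im
E
python3 - <<'E'
from h import *
S=campose("scene");D=campose("side")
for n,a,b,z in [("disc",(213,240),(386,165),26),("vialmid",(194.5,230),(398,147),66),("jarcap",(231,222),(376,161),72),("window",(314,214),(316,211),42),("collar",(343,181),(301,238),96),("knobtop",(388,144),(267,323),132)]:
    print(n,onz(S,*a,z).round(),onz(D,*b,z).round())
E
```

```text
disc [ 489. -358.   26.] [ 475. -342.   26.]
vialmid [ 468. -395.   66.] [ 460. -389.   66.]
jarcap [ 504. -304.   72.] [ 496. -298.   72.]
window [583. -80.  42.] [579. -79.  42.]
collar [562.  48.  96.] [556.  52.  96.]
knobtop [519. 282. 132.] [510. 288. 132.]
```

```bash
python3 - <<'E'
from h import *
yaw=np.arctan2(-36,91)
env.reach([475,-370,300],down(yaw))
snap("wrist","w1")
pc=campose("wrist");print(pc[1].round(3)); np.save("pc1.npy",pc[1])
for P in [(464,-392,106),(464,-392,26),(500,-301,72),(482,-350,26)]:print(np.round(proj(pc,P)))
print(env.read_state()["qpos"],env.read_state()["time_s"])
E
```

```text
[[ 9.29000e-01  3.56000e-01  9.70000e-02  5.01950e+02]
 [-3.69000e-01  8.98000e-01  2.41000e-01 -3.05977e+02]
 [-1.00000e-03 -2.59000e-01  9.66000e-01  3.81828e+02]
 [ 0.00000e+00  0.00000e+00  0.00000e+00  1.00000e+00]]
[322. 225.]
[323. 202.]
[322. 110.]
[324. 161.]
[-6.83459934e-01  3.92880797e-01  1.68424932e+00 -3.52406773e-04
  1.06438480e+00 -3.04525855e-01] 1.2333
```

View pics/w1.png

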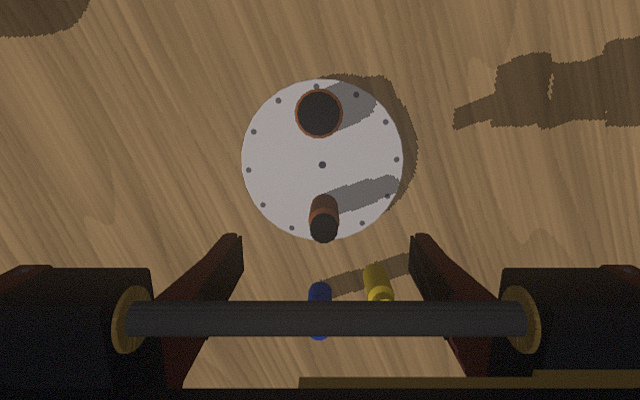

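The wrist view shows the vial cap at (324,228), jar cap (319,113) and disc centre (322,165). The blue and yellow look-alikes lie beyond the disc at about (320,310) and (377,285). My estimate is accurate to a few pixels.

```bash
python3 - <<'E'
from h import *
im=cv2.imread("pics/w1.png");p=viewer.camera_params("wrist");pc=(p,np.load("pc1.npy"))
g=im.max(2);m=(g<65).astype(np.uint8);m[:,:290]=0;m[:,350:]=0;m[245:]=0;m[:80]=0
n,l,st,c=cv2.connectedComponentsWithStats(m)
for i in range(1,n):
    if st[i,4]>100:
        k=c[i]; z=106 if k[1]>170 else 72
        cn,_=cv2.findContours((l==i).astype(np.uint8),0,2);(x,y),r=cv2.minEnclosingCircle(cn[0])
        print(st[i],k,(x,y),r,onz(pc,x,y,z).round(1),onz(pc,*k,z).round(1))
print(onz(pc,322,165,26).round(1),onz(pc,320,285,60).round(1),onz(pc,376,268,70).round(1))
E
```

```text
[ 297   92   43   43 1429] [318.29391183 113.10986704] (318.4985046386719, 112.9879150390625) 21.719694137573242 [ 495.9 -302.6   72. ] [ 495.7 -302.6   72. ]
[310 213  29  30 660] [323.65151515 227.55909091] (323.7981872558594, 227.5719757080078) 14.919687271118164 [ 464.5 -394.9  106. ] [ 464.4 -394.9  106. ]
[ 478.3 -353.7   26. ] [ 430.2 -469.    60. ] [ 493.3 -467.1   70. ]
```

```bash
python3 - <<'E'
from h import *
q=down(-0.34);x,y=464.5,-394.9
env.reach([x,y,225],q)
print(env.move_l([x,y,131],rate=80,f_stop=8))
set_gripper(40);print(env.read_state()["grip_force"]);set_gripper(0)
s=env.read_state();print(s["width"],s["grip_force"],s["force"],s["tool_pos"])
env.move_l([x,y,230],rate=80)
s=env.read_state();print(s["width"],s["grip_force"],s["tool_pos"],s["time_s"])
snap("wrist","w2");pc=campose("wrist");np.save("pc2.npy",pc[1])
snap("side","s2")
E
```

```text
False
0.0
29.393219254198296 29.997232320019975 [-0.88328088 -0.51281039 -0.60618216] [ 464.49425234 -394.88836363  130.97843902]
29.18955176088136 29.99713443685323 [ 464.26838073 -394.6953505   229.34480468] 5.575
```

View pics/w2.png

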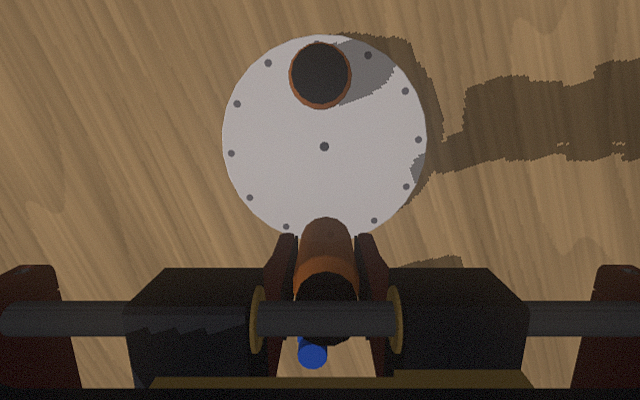

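The vial is gripped centrally. Its foot edge is near (328,217), and the jar still stands on the disc at (320,73).

```bash
python3 - <<'E'
from h import *
p=viewer.camera_params("wrist");T=np.array(p["tool_from_camera"])
for P in [(15,0,105),(0,0,105),(15,0,49),(12.5,0,25)]:print(P,np.round(proj((p,T),P),1))
u=np.array([581-515,-80-285.]);u/=np.linalg.norm(u);yaw=np.arctan2(u[0],-u[1]);print(u,yaw)
env.move_l([464,-394,300],rate=150)
c=np.array([559,50])+u*105
env.reach([*c,300],down(yaw))
pc,im=snap("wrist","w3");np.save("pc3.npy",pc[1])
for P in [(559,50,100),(515,285,132),(581,-80,42)]:print(np.round(proj(pc,P)))
print(env.read_state()["time_s"])
E
```

```text
(15, 0, 105) [323.2 212. ]
(0, 0, 105) [323.3 235.9]
(15, 0, 49) [322.1 249.5]
(12.5, 0, 25) [321.4 282.6]
[ 0.17793636 -0.984042  ] 0.17888894740291517
[325.  67.]
[ 321. -441.]
[324. 207.]
7.6917
```

View pics/w3.png

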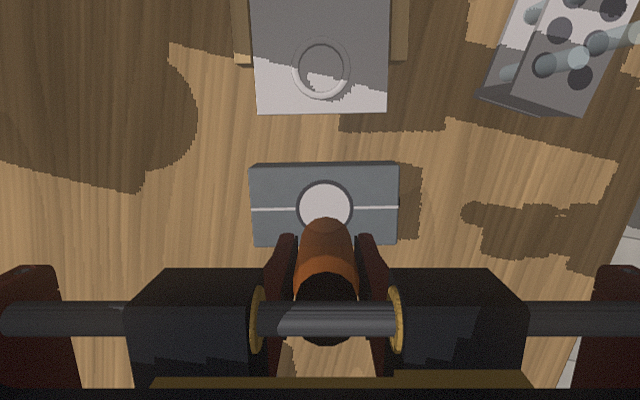

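The collar ring is at (321,69) and the board's outer edge runs along row 113. The window is at (325,205) with its white line at row 208. The vial foot's arc shows around (327,217).

```bash
python3 - <<'E'
from h import *
im=cv2.imread("pics/w3.png")
a=cv2.resize(im[20:120,270:370],None,fx=4,fy=4,interpolation=cv2.INTER_CUBIC);b=cv2.resize(im[180:280,275:375],None,fx=4,fy=4,interpolation=cv2.INTER_CUBIC)
b=cv2.convertScaleAbs(b,alpha=1.6);cv2.imwrite("pics/c3.png",np.hstack([a,b]))
E
```

```text
(no output)
```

View pics/c3.png

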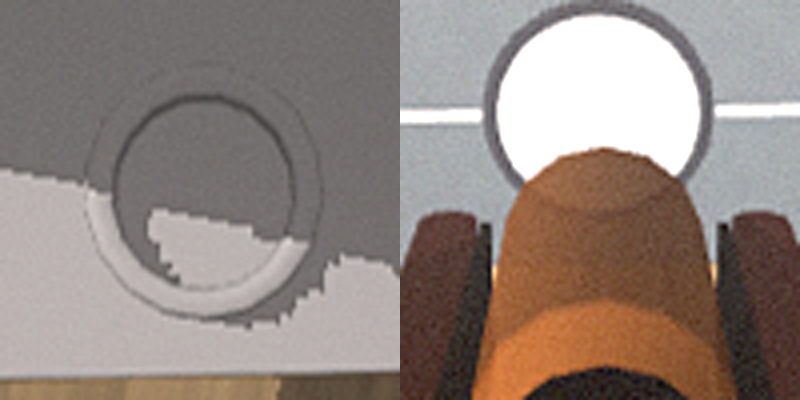

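```bash
python3 - <<'E'
from h import *
p=viewer.camera_params("wrist");T=np.array(p["tool_from_camera"]);pc=(p,np.load("pc3.npy"))
e=onz((p,T),324.9,217,105);print("foot edge tool",e)
c=onz(pc,321.25,68,100);print("collar",c, [onz(pc,321.25+d,68,100).round(1) for d in(-23,23)])
w=onz(pc,275+50,180+108/4,42);print("window",w)
s=env.read_state();M=R.from_quat(s["orientation"]).as_matrix()
off=M@np.array([e[0]-15,e[1],0])
t=c[:2]-off[:2];print(t)
env.reach([*t,300],s["orientation"]);env.move_l([*t,214],rate=80)
pc,im=snap("wrist","w4");np.save("pc4.npy",pc[1]);print(env.read_state()["tool_pos"])
x=im[150:300,240:410];cv2.imwrite("pics/c4.png",cv2.resize(cv2.convertScaleAbs(x,alpha=1.3),None,fx=4,fy=4,interpolation=cv2.INTER_CUBIC))
for P in ([*c[:2],100],):print(proj(pc,P))
np.save("cw.npy",[c,w])
E
```

```text
foot edge tool [ 11.22182191   0.75887991 105.        ]
collar [556.51033026  48.99365178 100.        ] [array([538.5,  45.8, 100. ]), array([574.5,  52.2, 100. ])]
window [582.43110313 -79.30569732  42.        ]
[555.09724668  52.5788607 ]
[555.45287015  52.62327718 214.60661506]
(np.float64(324.2222405531879), np.float64(235.127311478101))
```

View pics/c4.png

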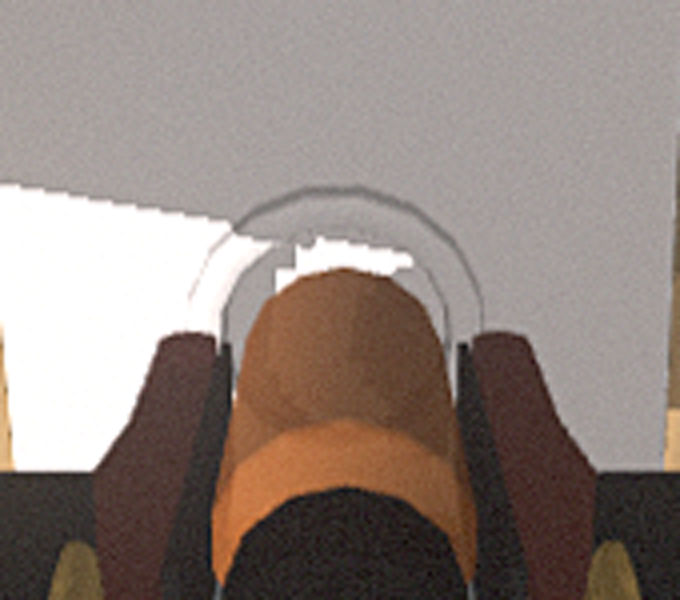

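The ring's inner edges are at crop x=222 and 450 (centre 336). The foot centre is at x≈344, so the vial is about 1.3 mm to the right. I'll compute the fore-aft offset, correct it and lower.

```bash
python3 - <<'E'
from h import *
p=viewer.camera_params("wrist");pc=(p,np.load("pc4.npy"))
s=env.read_state();M=R.from_quat(s["orientation"]).as_matrix();tp=s["tool_pos"]
f=lambda cx,cy,z:(M.T@(onz(pc,240+cx/4,150+cy/4,z)-tp)).round(2)
foot=f(344,268,tp[2]-105);ro=f(336,188,92);rt=f(336,195,100);ri=f(336,237,100);print(foot,ro,ri)
print("dx by outer base",ro[0]-24-(foot[0]-15),"inner",ri[0]-18-(foot[0]-15))
print("lateral", f(336,330,100)[1]-f(344,340,110)[1])
E
```

```text
[ 11.25   1.4  105.  ] [1.904e+01 1.100e-01 1.226e+02] [ 13.24   0.16 114.6 ]
dx by outer base -1.2100000000000009 inner -1.0099999999999998
lateral -1.26
```

```bash
python3 - <<'E'
from h import *
s=env.read_state();M=R.from_quat(s["orientation"]).as_matrix()
t=s["tool_pos"]+M@np.array([-1.1,-1.26,0]);print(s["tool_pos"],t)
env.move_l([t[0],t[1],212],rate=30)
print(env.move_l([t[0],t[1],194],rate=25,f_stop=4));s=env.read_state();print(s["tool_pos"],s["force"])
pc,im=snap("wrist","w5")
set_gripper(50);env.hold(0.4)
s=env.read_state();print(s["tool_pos"],s["force"],s["width"],s["time_s"])
x=im[150:300,240:410];pc,im=snap("wrist","w6");y=im[150:300,240:410]
cv2.imwrite("pics/c6.png",cv2.resize(np.hstack([x,y]),None,fx=2.3,fy=2.3,interpolation=cv2.INTER_CUBIC))
E
```

```text
[555.45287015  52.62327718 214.60661506] [554.40661767  51.31830403 214.60569864]
True
[554.25366913  51.32034185 196.79216605] [-0.44756128 -0.43591228  4.61398833]
[553.86167819  51.26790987 196.51311576] [-0.41509986 -0.61731772  0.70575177] 50.218610633211874 11.3
```

View pics/c6.png

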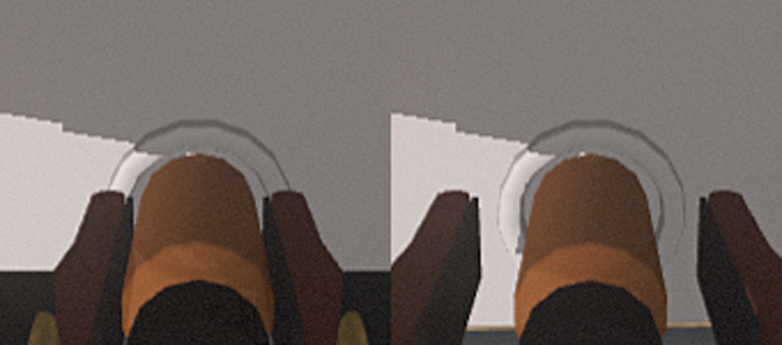

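Before and after release the vial stands upright inside the ring. Foot contact came at board level. Next is the knob.

```bash
python3 - <<'E'
from h import *
s=env.read_state();t=s["tool_pos"]
env.move_l([t[0],t[1],310],rate=120);set_gripper(88)
yaw=np.arctan2(-.983,.185)
env.reach([511,291,300],down(yaw));print(env.read_state()["qpos"])
pc,im=snap("wrist","w7");np.save("pc7.npy",pc[1]);print(proj(pc,(511,291,132)))
cv2.imwrite("pics/s7.png",viewer.camera("side"))
E
```

```text
[ 4.96978076e-01  3.72344407e-01  1.71605092e+00 -9.27979896e-05
  1.05327137e+00  1.88148282e+00]
(np.float64(324.2830422322201), np.float64(208.86242080487037))
```

View pics/w7.png

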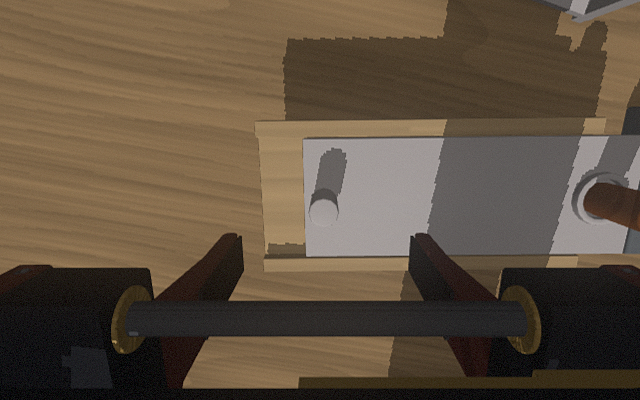

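The knob top is at (324,211), about 1 mm from the prediction. The vial is standing in the collar at (601,198). I'll get the slide direction from the board's edges, then grip the knob.

```bash
python3 - <<'E'
from h import *
p=viewer.camera_params("wrist");pc=(p,np.load("pc7.npy"));im=cv2.imread("pics/w7.png")
sat=cv2.GaussianBlur(cv2.cvtColor(im,cv2.COLOR_BGR2HSV)[:,:,1],(3,3),0)
A=[];B=[]
for c in range(350,560,3):
    w=sat[:,c]<60
    r=180
    while w[r]:r-=1
    A.append((c,r)); r=225
    if c<400:
        while w[r]:r+=1
        B.append((c,r))
for L in(A,B):
    P=np.array([onz(pc,*q,92)[:2] for q in L]);vx,vy,x0,y0=cv2.fitLine(P.astype(np.float32),cv2.DIST_HUBER,0,.01,.01).ravel()
    print(vx/vy,np.arctan2(-abs(vy),-vx*np.sign(vy)),x0,y0)
k=onz(pc,324,210.5,132);print("knob",k)
yaw=np.arctan2(-.983,.185);print(yaw)
env.move_l([k[0],k[1],200],rate=120)
print(env.move_l([k[0],k[1],176],rate=50,f_stop=6))
set_gripper(40);set_gripper(0)
s=env.read_state();print(s["width"],s["grip_force"],s["force"],s["wrist_torque"],s["tool_pos"],s["time_s"])
pc,im=snap("wrist","w8");np.save("pc8.npy",pc[1])
E
```

```text
-0.19753917 -1.3757681 585.36646 188.85408
-0.21966445 -1.3545661 462.1273 235.22066
knob [509.64213859 290.97075619 132.        ]
-1.384772825713613
False
23.62939891443053 30.000044486951083 [ 0.22204372  0.73798787 -0.29072315] [ 0.15392876  0.00811244 -0.00217362] [509.64564664 291.07849145 176.00382284] 17.9333
```

```bash
python3 - <<'E'
from h import *
a=-1.376;u=np.array([np.cos(a),np.sin(a)]);k=np.array([509.65,291.0]);np.save("u.npy",u)
for d in (20,60,100,130.5):
    env.move_l([*(k+u*d),175.5],rate=30)
    s=env.read_state();print(d,s["tool_pos"].round(2),s["force"].round(1),s["wrist_torque"].round(2),s["width"],s["time_s"])
env.hold(.3)
for n in("side","scene","wrist"):snap(n,n+"9")
np.save("pc9.npy",campose("wrist")[1])
s=cv2.resize(cv2.imread("pics/side9.png")[150:270,230:390],None,fx=2.5,fy=2.5,interpolation=cv2.INTER_CUBIC)
c=cv2.resize(cv2.imread("pics/scene9.png")[120:240,240:400],None,fx=2.5,fy=2.5,interpolation=cv2.INTER_CUBIC)
w=cv2.imread("pics/wrist9.png");w=cv2.resize(w,(400,250))
cv2.imwrite("pics/v9.png",np.vstack([np.hstack([s,c]),np.hstack([w,w*0])]))
E
```

```text
20 [514.01 271.15 176.  ] [0.1 1.5 6.3] [0.16 0.08 0.05] 23.499759571129776 18.8
60 [521.61 232.29 175.98] [0.4 3.2 5.5] [ 0.48  0.11 -0.05] 23.56510231159938 20.2833
100 [529.27 192.99 175.94] [-0.3  3.7  5.9] [ 0.57  0.19 -0.01] 23.57156443830448 21.7667
130.5 [535.17 163.03 175.95] [-1.1  3.5  5.7] [ 0.47  0.13 -0.05] 23.445090265704057 22.9333
```

View pics/v9.png

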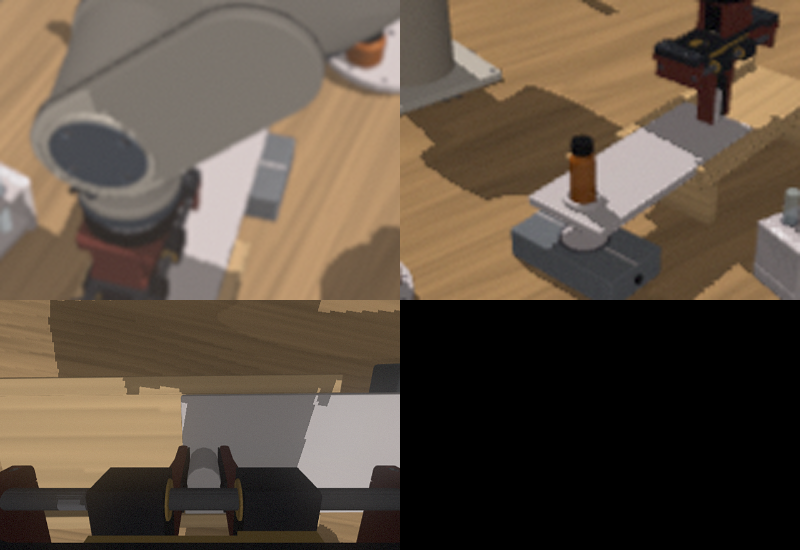

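The side view of the window is blocked by the arm. The scene view shows the vial upright over the light box with the board flat and the knob held. The wrist view shows the knob between the fingers. I'll make a numeric check from the scene camera.

```bash
python3 - <<'E'
from h import *
S=campose("scene");im=cv2.imread("pics/scene9.png");h=cv2.cvtColor(im,cv2.COLOR_BGR2HSV)
m=((h[...,0]<16)&(h[...,1]>170)&(h[...,2]>70)).astype(np.uint8);m[:165]=0;m[210:]=0;m[:,:295]=0;m[:,335:]=0
n,l,st,c=cv2.connectedComponentsWithStats(m);i=1+st[1:,4].argmax();print(st[i],c[i],onz(S,*c[i],120))
im0=cv2.imread("pics/scene0.png")[195:235,285:345];cv2.imwrite("pics/win.png",np.hstack([cv2.resize(im0,None,fx=6,fy=6),cv2.resize(im[165:215,285:345],None,fx=6,fy=6)[:240]]))
for P in [(582.4,-79.3,42),(582.4,-79.3,120),(582.4,-79.3,172)]:print(proj(S,P))
for yy in(-27,27):print(proj(S,(582.4+.2*yy,-79.3-yy,42)))
E
```

```text
[308 182  10  19 156] [312.49358974 191.26923077] [579.54169916 -81.26029148 120.        ]
(np.float64(314.1469109626858), np.float64(213.77900357324543))
(np.float64(313.66006678310924), np.float64(191.46674013474174))
(np.float64(313.31239970452157), np.float64(175.53301889134443))
(np.float64(320.311692127913), np.float64(209.57967793951846))
(np.float64(307.79187550079354), np.float64(218.1079266287623))
```

View pics/win.png

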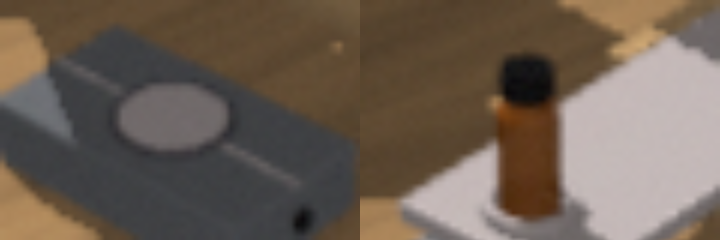

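In the earlier scene picture the window centre sits at (313.7,214.5). The vial's body at (312.5,191.3) is within about 1 px (2–3 mm) of directly above it. Board flat, knob held, so I'm handing in.

```bash
python3 - <<'E'
from h import *
s=env.read_state();print(s["grip_force"],s["force"],s["time_s"])
print(workorder.sign_off())
E
```

```text
30.000885010231286 [0.26722847 3.02802053 6.34588573] 23.3833
the job is handed in; nothing more can be done
None
```

The job is handed in at 23.4 s, but the hand-in gave no verdict: the vial stands in the collar about 2–3 mm from the window's centre by camera, and the board looked flat and held at the knob with 30 N.

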